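# Heft the tape-refill canisters: keep the full, throw out the empty

## Task

The three closed card canisters of tape refills look alike, but only one or two of them still hold their rolls, which you can tell only by their weight. Stand each full canister upright in the wooden organiser tray, one to a bay, and put each empty one in the open cardboard waste box. Do not push about or knock over the cup, the glass jar, the phone stand or the tape dispenser.

Things in the scene. Friction and masses are not known exactly. Their poses are not given: they have to be found in the camera images.
- can1_mid (a point): one of three identical closed canisters for tape refills: upright brown card tube, 62 mm diameter (63 mm at the white paper lid), 105 mm tall, lid fixed on, standing on the desk. It either holds a stack of tape rolls (0.27 to 0.34 kg in all) or is empty (0.05 to 0.075 kg in all); from outside they look the same. In each start one or two of the three hold rolls, and any of the three may. This point is its centre, 52.5 mm above its foot; z points to the lid
- can2_mid (a point): one of three identical closed canisters for tape refills: upright brown card tube, 62 mm diameter (63 mm at the white paper lid), 105 mm tall, lid fixed on, standing on the desk. It either holds a stack of tape rolls (0.27 to 0.34 kg in all) or is empty (0.05 to 0.075 kg in all); from outside they look the same. In each start one or two of the three hold rolls, and any of the three may. This point is its centre, 52.5 mm above its foot; z points to the lid
- can3_mid (a point): one of three identical closed canisters for tape refills: upright brown card tube, 62 mm diameter (63 mm at the white paper lid), 105 mm tall, lid fixed on, standing on the desk. It either holds a stack of tape rolls (0.27 to 0.34 kg in all) or is empty (0.05 to 0.075 kg in all); from outside they look the same. In each start one or two of the three hold rolls, and any of the three may. This point is its centre, 52.5 mm above its foot; z points to the lid
- can1: the same canister as can1_mid, origin at the centre of its foot
- can2: the same canister as can2_mid, origin at the centre of its foot
- can3: the same canister as can3_mid, origin at the centre of its foot
- tray: low wooden organiser tray fixed on the desk, to the left or the right of the canisters, 196 mm (its x) by 104 mm (its y), 32 mm high, walls 6 mm, parted across the middle into two bays of 89 by 92 mm, floor 6 mm thick. Origin at the centre of its underside
- tray_bay0 (a point): centre of the floor of the tray's first bay (47.5 mm towards the tray's -x)
- tray_bay1 (a point): centre of the floor of the tray's second bay (47.5 mm towards the tray's +x)
- bin: open cardboard waste box fixed on the desk, on the other side of the canisters from the tray, 200 mm (its x) by 250 mm (its y), 90 mm high, walls 4 mm, folded rim. Origin at the centre of its underside
- bin_in (a point): centre of the waste box's inner floor, 4 mm above the desk; empty canisters may lie or stand in the box
- cup: bystander: white ceramic mug, 76 mm diameter, 85 mm high, handle at its +y; origin at the centre of its foot
- jar: bystander: glass jar with a steel screw lid, 72 mm diameter, 96 mm high; origin at the centre of its foot
- dispenser: bystander: red plastic tape dispenser, 150 mm (its x) by 56 mm, 74 mm high; origin at the centre of its underside
- phone_stand: bystander: aluminium phone stand, base 105 by 80 mm, about 120 mm high; origin at the centre of its underside

How it is judged:
By the outcome, as a careful person would: the job done as asked, in the order asked, and still so for the second after the job is handed in, with the robot touching nothing.
It also fails if it takes over 67 s, if anything falls off the work surface, if the arm or the gripper's body presses on something with over 40 N, if the wrist force passes 120 N, or if a joint passes its speed limit or range.

## Robot

A 7-joint arm with a two-finger parallel gripper is mounted at the origin on the work surface. World frame = base frame: x ahead of the robot, y to its left, z up, the work surface at z = 0. Lengths are in m, angles in degrees, forces in N, time in s.
With the tool pointing down it reaches from about 0.4 to 0.85 m from the base axis. Payload 4.5 kg.
Tool frame: the origin (TCP) lies midway between the tips of the shut fingers; the grasp point (between the pads) lies robot.grip_depth behind it (robot.grip_depth is the distance from the TCP to the grasp point, in m); x points along the fingers, y is the direction in which the jaws open and shut, and the axes are right-handed (so a half turn about x gives the same grasp; the last joint's range is limited). The gripper opens to 88 mm and grips with 3 to 60 N. Pads are 18 mm wide; open, the fingers measure 123 mm over their backs; the gripper's body (75 mm by 187 mm) begins 45 mm behind the grasp point.
Start: joints at [-70.313, 39.483, -11.15, 89.685, 9.013, 51.709, -12.324], TCP at [0.191, 0.595, 0.239] pointing down, gripper open.
Joint ranges: [-172.22, 172.22], [-26.19, 119.32], [-84.43, 86.54], [7.71, 146.69], [-57.33, 237.33], [2.42, 119.75], [-152.13, 152.13]. Speed limits (degrees/s): [147.25, 147.25, 180, 180, 180, 180, 180].

## Interface

Orientations are given as a 3x3 rotation matrix whose columns are the frame's x, y, z axes.
In Python, from plant import robot, eyes, spotter gives the robot as it stands.
- The arm moves only by the tool drive_tool, never from a script. Its argument "series" is a list of rows, each a list of 7 numbers: the shift along the world's x, y, z in mm, then the turn, a rotation vector about the world's x, y, z in rad, then the opening, from 0 (shut) to 1 (fully open). A call has 1 to 8 rows; each row is the pose to reach, as a shift and turn from the pose commanded when the call began; what a row does not reach only later rows make up. A row lasts 1/8 s, in which the tool goes at most 62.5 mm and 10.7 degrees, less where a joint would pass 70% of its speed; a pose out of reach is approached as far as the arm can. A call with a gripper value outside its range is refused whole. The fingers move at their own pace and stop on an object; "force" is the grip in N (left out, the last holds). Time passes only in rows, so rows that repeat a pose let the fingers close. It gives the time, the measured TCP pose, the force and the opening at its end, in the units of the state.
- robot.sense(): the state, without advancing time (a new reading comes with each control period).
- eyes.camera(name): name is "side" or "top" or "wrist"; returns the picture (400x640x3 uint8, red, green, blue); there is no depth.
- eyes.camera_model(name): a dict with "mtx" (3x3 intrinsics, pixels), "dist" ([k1, k2, p1, p2, k3] as OpenCV has them; the pictures are not rectified), "R" (3x3) and "t" (3): a world point X has camera coordinates R X + t; the wrist camera has in their place "T_tool_cam" (4x4, takes a point from camera to tool coordinates, whose origin is the TCP and whose axes are the tool frame's). Camera axes: x right, y down, z forward; pixel columns grow to the right and rows downward; lengths in m; the calibration is good to about 2 mm. A picture is of the moment at which its call begins: read the wrist's pose just before it. camera_model takes no time and is no camera call.
- robot.finish_job(): hands the job in, once; it reports no verdict.
Trained networks look in the newest picture that a camera, given by its name, has taken for a name from the list of things; names that differ only in an ending like _2 or _b are one class to them, and where a whole thing is asked for, a point or a joint stands for the part that bears it (a point fixed in the world has none). Each returns a list of dicts, best first, with "conf" (0 to 1); they miss things now and then, are a little off and sometimes report something else, mostly with a low value. They report only what shows in the picture. A call takes as long as a camera call.
- spotter.search_frame(label, camera): "pixel" ([column, row] in pixels, amid what is visible of it).
The state is a dict: "t": time; "joint_positions": joint angles; "qvel": joint speeds; "joint_torque": joint torques, N m; "eef_pos": TCP position; "orientation": TCP orientation; "wrist_force": force on the tool from outside, world axes, zero at the start; "torque": the same for the moment, N m; "gripper_width": opening from 0.0 (shut) to 1.0 (fully open).
Only numpy, scipy, OpenCV 4.12 (cv2) and the standard library are available. Lean on these libraries where they do the work, as an engineer would, in place of code of your own. Each camera call takes 0.05 s, during which the arm holds its last target.

## Working session

There is one attempt and no reset: what is moved stays moved. The work goes in short steps, Python scripts to look and compute and a tool call to move; the robot and the scene stay as the last step left them, time stands still between calls to the robot, and variables do not carry over. Pictures are saved under pics/ and viewed, and the job is handed in when it is done.

Besides the shell and the picture viewer there is one more tool, called after "Emit:" in YAML: its name, and indented under it one key for each argument. drive_tool: Moves the arm, as the interface text tells. Its arguments: {"type":"object","properties":{"series":{"type":"array","items":{"type":"array","items":{"type":"number"}}},"force":{"type":"number"}},"required":["series"]}

```bash
ls; mkdir -p pics; python3 - <<'E'
from plant import robot, eyes, spotter
import cv2
s=robot.sense(); print(s, robot.grip_depth)
for c in ["top","side"]:
    im=eyes.camera(c); cv2.imwrite(f"pics/{c}0.png",im[:,:,::-1])
    m=eyes.camera_model(c); print(c,m)
    for l in ["can1","tray","bin","cup","jar","dispenser","phone_stand"]:
        print(l,[(d['pixel'],round(d['conf'],2)) for d in spotter.search_frame(l,c)])
print(robot.sense()['t'])
E
```

```text
pics
{'t': 0.0, 'joint_positions': array([-70.31399588,  39.53579294, -11.14606621,  89.74382876,
         9.01479475,  51.70964037, -12.32514352]), 'qvel': array([-0.01734183,  0.10080329, -0.11340049, -0.07435205, -0.0092732 ,
       -0.00848436,  0.02043721]), 'joint_torque': array([ 3.46834412e-06, -5.27551174e+01, -1.26701206e+00, -1.53427541e+01,
       -5.26075065e-02,  6.41572216e-03,  1.69402110e-04]), 'eef_pos': array([0.19038713, 0.59463567, 0.23788702]), 'orientation': array([[-4.28137971e-04,  3.04751274e-01,  9.52431876e-01],
       [-1.81861165e-03,  9.52430151e-01, -3.04751539e-01],
       [-9.99998255e-01, -1.86257941e-03,  1.46452706e-04]]), 'wrist_force': array([0.99165277, 0.07653898, 0.26302226]), 'torque': array([ 0.05214322, -0.03720347, -0.02694963]), 'gripper_width': 1.0040398747418053} 0.0187
top {'mtx': array([[423.26364678,   0.        , 324.69830096],
       [  0.        , 423.26364678, 189.85560867],
       [  0.        ,   0.        ,   1.        ]]), 'dist': array([-0.04796488,  0.        ,  0.        ,  0.        ,  0.        ]), 'R': array([[-0.02996
[... 565 characters left out ...]
  0.        , 453.3113967 , 197.78506661],
       [  0.        ,   0.        ,   1.        ]]), 'dist': array([-0.10436752,  0.        ,  0.        ,  0.        ,  0.        ]), 'R': array([[ 0.83400319, -0.55155672,  0.01496196],
       [-0.34279924, -0.53921037, -0.76924695],
       [ 0.43235097,  0.63642546, -0.63877639]]), 't': array([-0.44578622,  0.23514143,  0.84824193])}
can1 [([359.8, 185.5], 0.87), ([280.9, 197.3], 0.64)]
tray [([231.0, 160.1], 0.84)]
bin [([385.3, 323.7], 0.74), ([303.9, 240.1], 0.64)]
cup [([344.1, 134.7], 0.58), ([383.9, 326.7], 0.15)]
jar [([361.7, 185.6], 0.65), ([443.3, 217.2], 0.64)]
dispenser [([298.0, 124.1], 0.63)]
phone_stand [([493.8, 283.2], 0.96)]
0.8
```

View pics/top0.png

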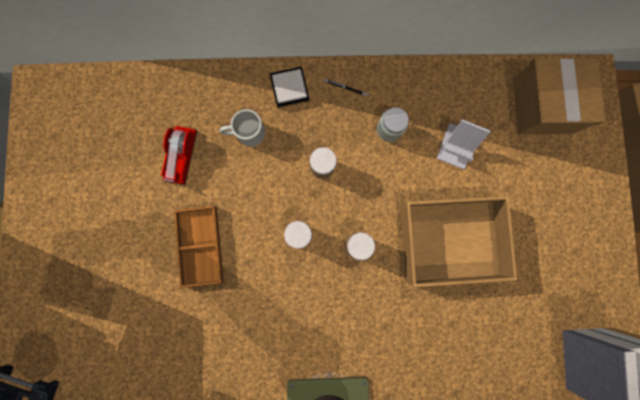

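View pics/side0.png

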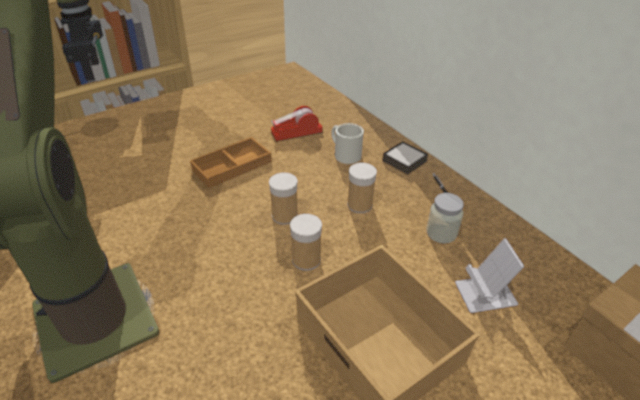

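The top view shows the lids at about (298,235), (361,246) and (323,161). The tray is on the left around (199,246) and the bin on the right around (461,242). Next I'll measure them.

```bash
cat > h.py <<'E'
import numpy as np, cv2
from plant import robot, eyes, spotter
def bp(m,px,z,R=None,t=None):
    R=m['R'] if R is None else R; t=m['t'] if t is None else t
    u=cv2.undistortPoints(np.array(px,float).reshape(-1,1,2),m['mtx'],m['dist']).reshape(-1,2)
    C=-R.T@t; d=np.c_[u,np.ones(len(u))]@R
    return C+d*((z-C[2])/d[:,2])[:,None]
def pr(m,X):
    return cv2.projectPoints(np.array(X,float).reshape(-1,1,3),cv2.Rodrigues(m['R'])[0],m['t'],m['mtx'],m['dist'])[0].reshape(-1,2)
E
python3 - <<'E'
from h import *
m=eyes.camera_model('top'); ms=eyes.camera_model('side')
im=cv2.imread('pics/top0.png'); hsv=cv2.cvtColor(im,cv2.COLOR_BGR2HSV)
mask=((hsv[...,1]<60)&(hsv[...,2]>150)).astype(np.uint8)
n,l,st,c=cv2.connectedComponentsWithStats(mask)
for i in range(1,n):
    if st[i,4]>150: print(st[i],c[i],bp(m,c[i],.105)[0])
ims=cv2.imread('pics/side0.png'); hsv=cv2.cvtColor(ims,cv2.COLOR_BGR2HSV)
mask=((hsv[...,1]<60)&(hsv[...,2]>150)).astype(np.uint8)
n,l,st,c=cv2.connectedComponentsWithStats(mask)
for i in range(1,n):
    if st[i,4]>150: print('side',st[i],c[i],bp(ms,c[i],.1)[0])
print('tray',bp(m,[[178,210],[215,207],[221,284],[181,287]],.032))
print('bin',bp(m,[[407,202],[507,199],[514,277],[409,284]],.09))
for nm,p,z in [('cup',(247,124),.085),('jar',(394,120),.096),('disp',(178,154),.04),('ps',(462,144),.05)]: print(nm,bp(m,p,z)[0])
c=cv2.resize(im[100:300,150:530],None,fx=2.1,fy=2.1,interpolation=cv2.INTER_CUBIC); cv2.imwrite('pics/topz.png',c)
E
```

```text
[275  86  31  16 287] [287.5087108   93.68989547] [0.80933255 0.0773325  0.105     ]
[567 101  13  19 155] [573.21935484 110.97419355] [ 0.75307734 -0.64063588  0.105     ]
[220 109  41  30 221] [241.35746606 126.        ] [0.73064305 0.19053827 0.105     ]
[380 113  27  18 340] [394.76176471 120.88235294] [ 0.73482213 -0.18345905  0.105     ]
[168 132  12  44 291] [172.46735395 152.80412371] [0.66893951 0.35650033 0.105     ]
[437 132  36  37 504] [452.97222222 152.57936508] [ 0.65254651 -0.32261854  0.105     ]
[310 147  26  27 540] [322.46851852 160.04444444] [ 0.64172383 -0.00357055  0.105     ]
[285 221  27  27 580] [297.46206897 234.2637931 ] [0.4659293  0.06047283 0.105     ]
[347 233  28  27 597] [360.51256281 245.91792295] [ 0.43419504 -0.08712988  0.105     ]
[625 348  15  52 555] [632.13153153 373.77117117] [ 0.1064997  -0.72912441  0.105     ]
side [  284     0   356   282 62115] [502.04694518 100.40803349] [1.23018459 0.06409229 0.1       ]
side [275 108  36  15 164] [293.23170732 114.5304878 ] [0.64125835 0.31801359 0.1       ]
side [333 123  31  17 185] [348.1027027  1
[... 558 characters left out ...]
 0.71373736 -0.36727336  0.1       ]
side [ 455  260   62   53 1185] [480.64810127 290.2556962 ] [ 0.6056574  -0.39713981  0.1       ]
side [624 313  16  29 249] [633.94779116 327.53012048] [ 0.76982056 -0.61016002  0.1       ]
tray [[0.53667341 0.36481659 0.032     ]
 [0.54178641 0.27084964 0.032     ]
 [0.34905861 0.25640914 0.032     ]
 [0.34430804 0.35610171 0.032     ]]
bin [[ 0.53609526 -0.20617738  0.09      ]
 [ 0.53638653 -0.4555688   0.09      ]
 [ 0.34679378 -0.45836991  0.09      ]
 [ 0.34026524 -0.20101174  0.09      ]]
cup [0.74096653 0.17994384 0.085     ]
jar [ 0.73966064 -0.18352592  0.096     ]
disp [0.67961449 0.36394809 0.04      ]
ps [ 0.68569411 -0.36684982  0.05      ]
```

View pics/topz.png

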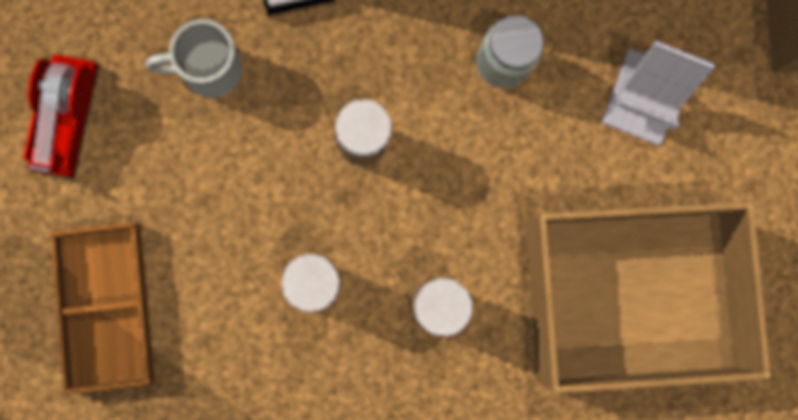

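Emit:
drive_tool:
  series:
    - [50,-100,-20,0,0,0.15,1]
    - [110,-200,-30,0,0,0.31,1]
    - [160,-300,-38,0,0,0.31,1]
    - [215,-400,-38,0,0,0.31,1]
    - [275,-534,-38,0,0,0.31,1]
    - [275,-534,-38,0,0,0.31,1]
    - [275,-534,-38,0,0,0.31,1]
    - [275,-534,-38,0,0,0.31,1]
  force: 30

```text
t: 1.8
eef_pos: [0.4207, 0.1514, 0.2041]
orientation: [[0.001, -0.0, 1.0], [0.001, 1.0, 0.0], [-1.0, 0.001, 0.001]]
wrist_force: [0.8, -0.0, 0.4]
gripper_width: 0.999
```

Emit:
drive_tool:
  series:
    - [23,-45,0,0,0,0,1]
    - [45,-90,0,0,0,0,1]
    - [45,-90,0,0,0,0,1]
    - [45,-90,0,0,0,0,1]

```text
t: 2.3
eef_pos: [0.4644, 0.0637, 0.204]
orientation: [[0.0, -0.001, 1.0], [0.001, 1.0, 0.001], [-1.0, 0.001, 0.0]]
wrist_force: [0.0, 0.1, 0.3]
gripper_width: 1.002
```

```bash
cat > w.py <<'E'
from h import *
import sys
F=[];J=[]
for i in range(6):
    s=robot.sense(); F.append(s['wrist_force']); J.append(s['joint_torque']); im=eyes.camera('wrist')
print(s['t'],s['eef_pos'],'F',np.mean(F,0).round(2),np.std(F,0).round(2),'g',s['gripper_width'],s['joint_positions'].round(0))
cv2.imwrite('pics/%s.png'%sys.argv[1],im[:,:,::-1])
m=eyes.camera_model('wrist'); T=m['T_tool_cam']
W=np.eye(4);W[:3,:3]=s['orientation'];W[:3,3]=s['eef_pos']; W=W@T
R=W[:3,:3].T;t=-R@W[:3,3]
hsv=cv2.cvtColor(im,cv2.COLOR_RGB2HSV)
mask=((hsv[...,1]<60)&(hsv[...,2]>140)).astype(np.uint8)
n,l,st,c=cv2.connectedComponentsWithStats(mask)
for i in range(1,n):
    if st[i,4]>1500: print(st[i],c[i].round(0),bp(m,c[i],.105,R,t)[0].round(4))
E
python3 w.py w0
```

```text
2.55 [0.46419308 0.06439924 0.20403063] F [-0.13  0.31  0.02] [0.38 0.39 0.29] g 0.9988276913945181 [  0.  32. -21. 118.  20.  33.  55.]
[  99  125   84   76 5075] [140. 161.] [ 0.4311 -0.0813  0.105 ]
[ 278  162   75   75 4413] [315. 199.] [0.4624 0.0634 0.105 ]
```

View pics/w0.png

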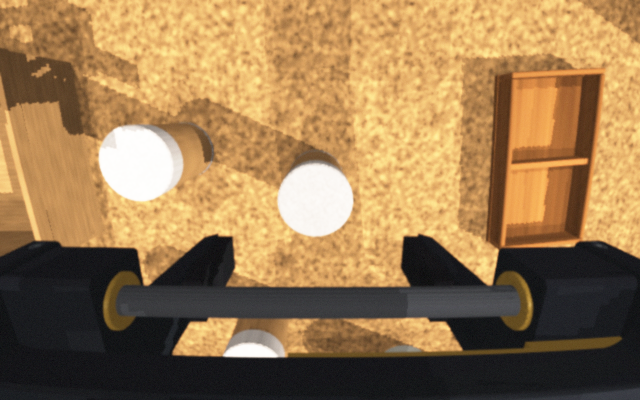

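Wrist view: can A's lid is at (315,199), centred between the fingers. Three views agree on about (0.464, 0.063), so I'll go down and grip.

Emit:
drive_tool:
  series:
    - [0,0,-50,0,0,0,1]
    - [0,0,-100,0,0,0,1]
    - [0,0,-130,0,0,0,1]
    - [0,0,-150,0,0,0,1]
    - [0,0,-150,0,0,0,1]
    - [0,0,-150,0,0,0,0]
    - [0,0,-150,0,0,0,0]
    - [0,0,-150,0,0,0,0]
  force: 30

```text
t: 3.6
eef_pos: [0.465, 0.0626, 0.0547]
orientation: [[0.001, 0.0, 1.0], [-0.0, 1.0, -0.0], [-1.0, -0.0, 0.001]]
wrist_force: [0.5, -0.4, 2.4]
gripper_width: 0.689
```

Emit:
drive_tool:
  series:
    - [0,0,0,0,0,0,0]
    - [0,0,0,0,0,0,0]

```text
t: 3.85
eef_pos: [0.4651, 0.0627, 0.0546]
orientation: [[0.001, 0.0, 1.0], [-0.0, 1.0, -0.0], [-1.0, -0.0, 0.001]]
wrist_force: [-0.8, -1.3, 6.0]
gripper_width: 0.687
```

Emit:
drive_tool:
  series:
    - [0,0,20,0,0,0,0]
    - [0,0,60,0,0,0,0]
    - [0,0,100,0,0,0,0]
    - [0,0,130,0,0,0,0]
    - [0,0,130,0,0,0,0]
    - [0,0,130,0,0,0,0]
    - [0,0,130,0,0,0,0]

```text
t: 4.72
eef_pos: [0.4636, 0.0628, 0.1826]
orientation: [[-0.003, -0.0, 1.0], [-0.001, 1.0, 0.0], [-1.0, -0.001, -0.003]]
wrist_force: [-0.3, 0.1, -2.7]
gripper_width: 0.694
```

```bash
python3 w.py w1
```

```text
4.975 [0.46431233 0.06308773 0.18340064] F [-0.25  0.3  -3.07] [0.44 0.49 0.38] g 0.6915616387061442 [  0.  34. -21. 119.  23.  31.  52.]
[  83  126   89   83 5643] [125. 166.] [ 0.4312 -0.0827  0.105 ]
[ 236  211  165   76 8994] [318. 255.] [0.5044 0.065  0.105 ]
[ 231  318  170   35 5258] [315. 335.] [0.5819 0.0623 0.105 ]
```

View pics/w1.png

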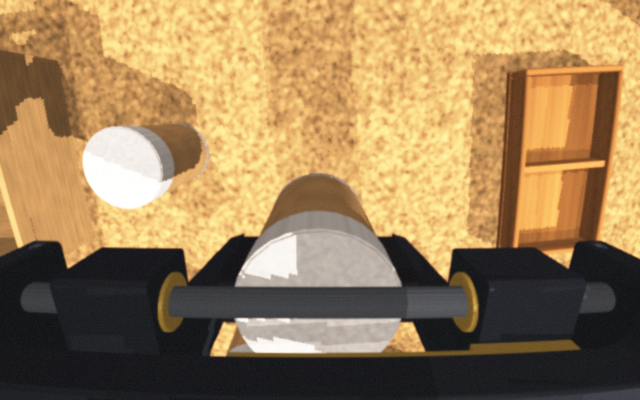

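Can A weighs about 3.1 N, so it is full. Before placing it, I'll check the tray position in the w0 wrist picture, where the rim corners are at about (510,73), (604,70), (584,237) and (498,247).

```bash
python3 - <<'E'
from h import *
im=cv2.imread('pics/w0.png'); c=cv2.resize(im[40:270,460:640],None,fx=3.2,fy=2.6); 
c=cv2.resize(im[50:265,465:635],None,fx=2.7,fy=2.7,interpolation=cv2.INTER_CUBIC); cv2.imwrite('pics/w0z.png',c)
im=cv2.imread('pics/top0.png'); c=cv2.resize(im[195:300,160:240],None,fx=5,fy=5,interpolation=cv2.INTER_CUBIC); cv2.imwrite('pics/t0z.png',c)
m=eyes.camera_model('wrist');T=m['T_tool_cam']
W=np.eye(4);W[:3,:3]=np.array([[0,0,1],[0,1,0],[-1,0,0]]);W[:3,3]=[0.4642,.0644,.2040];W=W@T
R=W[:3,:3].T;t=-R@W[:3,3]
p=bp(m,[[510,73],[604,70],[584,237],[498,247]],.032,R,t);print(p,p.mean(0))
E
```

```text
[[0.3509038  0.2589674  0.032     ]
 [0.34334129 0.36259198 0.032     ]
 [0.52891906 0.38167789 0.032     ]
 [0.54028598 0.27556171 0.032     ]] [0.44086253 0.31969974 0.032     ]
```

View pics/w0z.png

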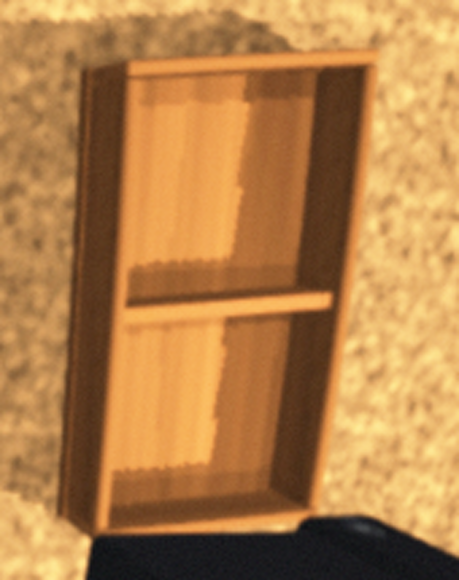

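View pics/t0z.png

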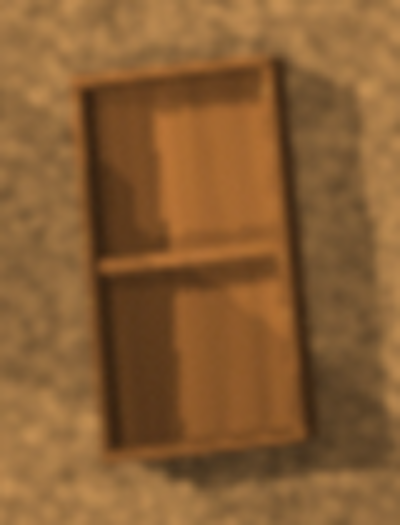

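Emit:
drive_tool:
  series:
    - [-10,35,0,0,0,0,0]
    - [-25,85,0,0,0,0,0]
    - [-40,140,0,0,0,0,0]
    - [-55,195,0,0,0,0,0]
    - [-65,235,0,0,0,0,0]
    - [-69,250,0,0,0,0,0]
    - [-69,250,0,0,0,0,0]
    - [-69,250,0,0,0,0,0]

```text
t: 6.02
eef_pos: [0.3962, 0.3105, 0.1836]
orientation: [[-0.0, 0.002, 1.0], [-0.002, 1.0, -0.002], [-1.0, -0.002, -0.0]]
wrist_force: [0.6, -0.5, -4.1]
gripper_width: 0.694
```

```bash
python3 w.py w2; python3 - <<'E'
from h import *
im=eyes.camera('top');cv2.imwrite('pics/t2.png',im[:,:,::-1])
m=eyes.camera_model('wrist');s=robot.sense()
print(s['eef_pos'],s['orientation'])
E
```

```text
6.275 [0.39604718 0.31193733 0.18392704] F [ 0.06 -0.25 -3.52] [0.45 0.28 0.39] g 0.6862118020673413 [-32.  36. -18. 113.  19.  33.  27.]
[ 236  211  165   76 9232] [317. 254.] [0.4357 0.3129 0.105 ]
[ 235  318  166   35 5131] [317. 334.] [0.5138 0.3125 0.105 ]
[0.39586093 0.31246807 0.18395414] [[ 5.55897799e-05  7.17686676e-04  9.99999741e-01]
 [-8.43401949e-05  9.99999739e-01 -7.17681986e-04]
 [-9.99999995e-01 -8.43002772e-05  5.56502952e-05]]
```

View pics/w2.png

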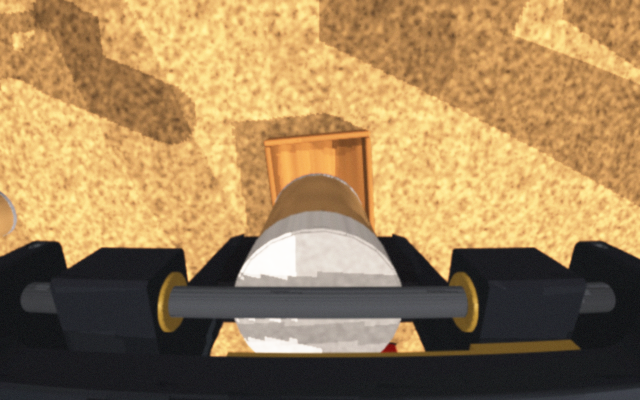

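```bash
python3 - <<'E'
from h import *
m=eyes.camera_model('wrist');T=m['T_tool_cam'];s=robot.sense()
W=np.eye(4);W[:3,:3]=s['orientation'];W[:3,3]=s['eef_pos'];W=W@T
R=W[:3,:3].T;t=-R@W[:3,3]
print(bp(m,[[264,141],[370,131]],.032,R,t))
E
```

```text
[[0.35054592 0.26154975 0.032     ]
 [0.34093468 0.36401459 0.032     ]]
```

Emit:
drive_tool:
  series:
    - [0,2,-40,0,0,0,0]
    - [0,2,-80,0,0,0,0]
    - [0,2,-105,0,0,0,0]
    - [0,2,-118,0,0,0,0]
    - [0,2,-121,0,0,0,0]
    - [0,2,-121,0,0,0,0]
    - [0,2,-121,0,0,0,0]

```text
t: 7.25
eef_pos: [0.3961, 0.3154, 0.0638]
orientation: [[0.001, 0.0, 1.0], [0.001, 1.0, -0.0], [-1.0, 0.001, 0.001]]
wrist_force: [0.3, -0.1, -3.0]
gripper_width: 0.687
```

Emit:
drive_tool:
  series:
    - [0,0,-3,0,0,0,0]
    - [0,0,-3,0,0,0,0]
    - [0,0,-3,0,0,0,1]
    - [0,0,-3,0,0,0,1]
    - [0,0,-3,0,0,0,1]
    - [0,0,10,0,0,0,1]
    - [0,0,60,0,0,0,1]
    - [0,0,115,0,0,0,1]

```text
t: 8.25
eef_pos: [0.3952, 0.3146, 0.1795]
orientation: [[-0.001, -0.0, 1.0], [-0.001, 1.0, 0.0], [-1.0, -0.001, -0.001]]
wrist_force: [1.4, 1.2, -0.5]
gripper_width: 1.002
```

Emit:
drive_tool:
  series:
    - [0,0,35,0,0,0,1]
    - [0,-50,35,0,0,0,1]
    - [10,-110,35,0,0,0,1]
    - [20,-170,35,0,0,0,1]
    - [25,-230,35,0,0,0,1]
    - [30,-290,35,0,0,0,1]
    - [35,-345,35,0,0,0,1]
    - [37,-397,35,0,0,0,1]

```text
t: 9.25
eef_pos: [0.4326, -0.0841, 0.2138]
orientation: [[0.001, 0.0, 1.0], [-0.0, 1.0, -0.0], [-1.0, -0.0, 0.001]]
wrist_force: [-0.9, 0.4, -0.1]
gripper_width: 0.997
```

```bash
python3 w.py w3; python3 - <<'E'
from h import *
im=eyes.camera('top');cv2.imwrite('pics/t3.png',im[:,:,::-1])
E
```

```text
9.5 [ 0.43257925 -0.08153896  0.21345119] F [-0.08 -0.28 -0.04] [0.44 1.83 0.23] g 0.9989246804359088 [ 21.  30. -24. 122.  22.  33.  70.]
[ 275  159   73   74 4214] [312. 196.] [ 0.4309 -0.0856  0.105 ]
```

View pics/t3.png

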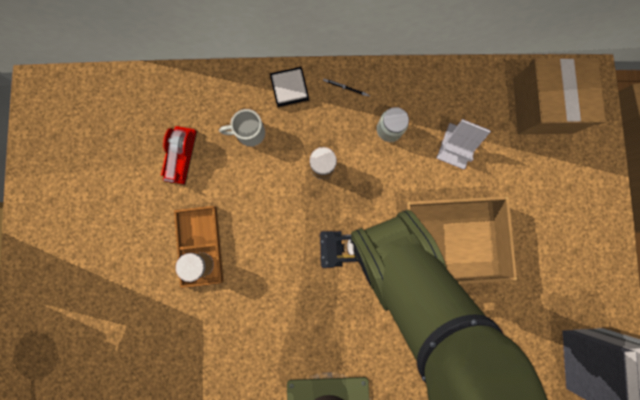

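View pics/w3.png

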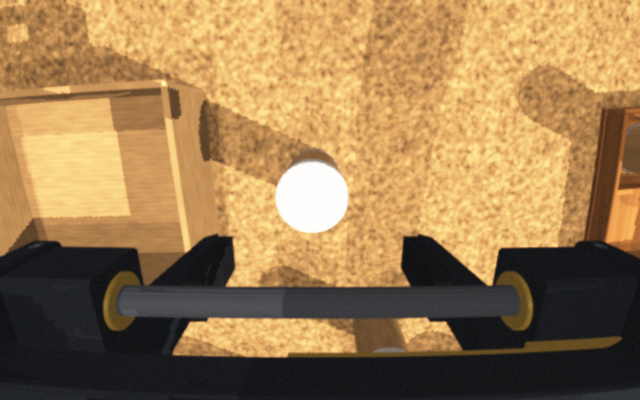

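Can A stands upright in the near bay, with its lid at (190,267) in the top view. Can B is centred at (312,196) in the wrist view.

Emit:
drive_tool:
  series:
    - [0,-2,-50,0,0,0,1]
    - [0,-2,-100,0,0,0,1]
    - [0,-2,-140,0,0,0,1]
    - [0,-2,-159,0,0,0,1]
    - [0,-2,-159,0,0,0,1]
    - [0,-2,-159,0,0,0,0]
    - [0,-2,-159,0,0,0,0]
    - [0,-2,-159,0,0,0,0]

```text
t: 10.6
eef_pos: [0.433, -0.0842, 0.0547]
orientation: [[0.002, 0.0, 1.0], [-0.0, 1.0, -0.0], [-1.0, -0.0, 0.002]]
wrist_force: [0.4, 0.8, 4.5]
gripper_width: 0.697
```

Emit:
drive_tool:
  series:
    - [0,0,0,0,0,0,0]
    - [0,0,0,0,0,0,0]
    - [0,0,30,0,0,0,0]
    - [0,0,70,0,0,0,0]
    - [0,0,110,0,0,0,0]
    - [0,0,130,0,0,0,0]
    - [0,0,130,0,0,0,0]
    - [0,0,130,0,0,0,0]

```text
t: 11.6
eef_pos: [0.432, -0.0842, 0.1833]
orientation: [[-0.001, 0.0, 1.0], [-0.0, 1.0, -0.0], [-1.0, -0.0, -0.001]]
wrist_force: [-0.7, -0.4, -0.0]
gripper_width: 0.698
```

```bash
python3 w.py w4
```

```text
11.85 [ 0.43214851 -0.0838175   0.18316271] F [-0.25  0.22 -0.62] [0.56 0.56 0.38] g 0.6991746801154733 [ 21.  33. -24. 123.  28.  29.  65.]
[ 236  213  164   74 8697] [316. 256.] [ 0.4726 -0.0839  0.105 ]
[ 235  318  166   35 5172] [317. 334.] [ 0.5491 -0.083   0.105 ]
```

View pics/w4.png

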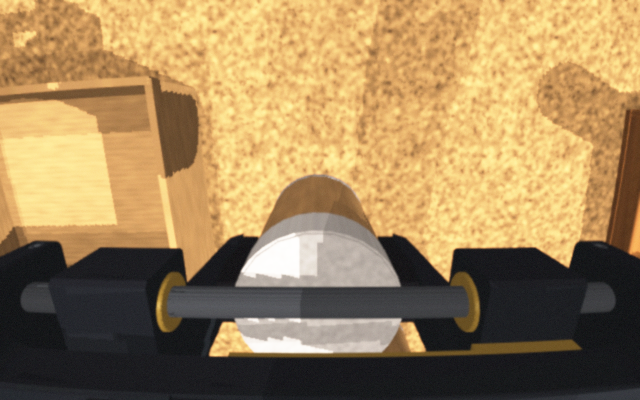

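B weighs about 0.6 N, so it is empty. It goes in the bin.

Emit:
drive_tool:
  series:
    - [-5,-40,0,0,0,0,0]
    - [-10,-95,0,0,0,0,0]
    - [-20,-150,0,0,0,0,0]
    - [-25,-205,0,0,0,0,0]
    - [-30,-255,0,0,0,0,0]
    - [-32,-286,0,0,0,0,0]
    - [-32,-286,0,0,0,0,0]
    - [-32,-286,0,0,0,0,0]

```text
t: 12.9
eef_pos: [0.4007, -0.3687, 0.1836]
orientation: [[-0.0, -0.001, 1.0], [0.002, 1.0, 0.001], [-1.0, 0.002, -0.0]]
wrist_force: [-0.2, 0.2, -0.2]
gripper_width: 0.696
```

```bash
python3 w.py w5
```

```text
13.15 [ 0.40096016 -0.36893079  0.18403466] F [ 0.13  0.16 -0.31] [0.71 0.19 0.26] g 0.6983965759417112 [ 55.  40. -29. 106.  29.  41. 100.]
[ 236  213  164   74 9063] [318. 255.] [ 0.4414 -0.3676  0.105 ]
[ 235  318  166   35 5260] [317. 334.] [ 0.5186 -0.3677  0.105 ]
```

View pics/w5.png

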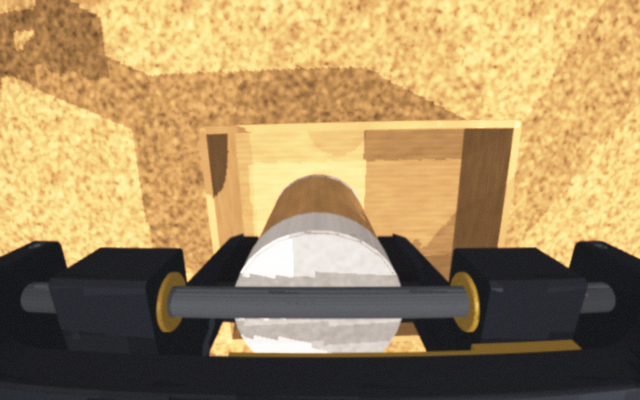

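Emit:
drive_tool:
  series:
    - [0,0,-50,0,0,0,0]
    - [0,0,-95,0,0,0,0]
    - [0,0,-118,0,0,0,0]
    - [0,0,-123,0,0,0,0]
    - [0,0,-123,0,0,0,0]
    - [0,0,-123,0,0,0,0.85]
    - [0,0,-123,0,0,0,0.85]
    - [0,0,-123,0,0,0,0.85]

```text
t: 14.2
eef_pos: [0.4008, -0.3703, 0.0615]
orientation: [[0.001, 0.0, 1.0], [-0.001, 1.0, -0.0], [-1.0, -0.001, 0.001]]
wrist_force: [-0.3, -0.5, 0.6]
gripper_width: 0.847
```

Emit:
drive_tool:
  series:
    - [0,0,15,0,0,0,0.85]
    - [0,0,70,0,0,0,0.85]
    - [0,0,130,0,0,0,0.85]
    - [20,30,155,0,0,0,1]
    - [40,80,155,0,0,0,1]
    - [80,130,155,0,0,0,1]
    - [110,180,155,0,0,0,1]
    - [150,225,155,0,0,0,1]

```text
t: 15.2
eef_pos: [0.5509, -0.1431, 0.2172]
orientation: [[0.0, -0.001, 1.0], [-0.0, 1.0, 0.001], [-1.0, -0.0, 0.0]]
wrist_force: [0.5, -0.1, -0.8]
gripper_width: 0.999
```

Emit:
drive_tool:
  series:
    - [30,48,0,0,0,0,1]
    - [60,95,0,0,0,0,1]
    - [91,143,0,0,0,0,1]
    - [91,143,0,0,0,0,1]
    - [91,143,0,0,0,0,1]

```text
t: 15.82
eef_pos: [0.6411, -0.0025, 0.2164]
orientation: [[-0.0, -0.0, 1.0], [-0.001, 1.0, 0.0], [-1.0, -0.001, -0.0]]
wrist_force: [-0.0, -0.9, -1.1]
gripper_width: 1.0
```

```bash
python3 w.py w6
```

```text
16.075 [ 0.64116372 -0.00369846  0.21612306] F [-0.07 -0.2  -0.3 ] [0.31 0.5  0.55] g 1.0017763324184425 [ 11.  44. -28.  87.  24.  54.  66.]
[ 284  159   72   72 4061] [319. 195.] [ 0.6389 -0.0013  0.105 ]
[   0  167   76   89 4587] [ 34. 211.] [ 0.6547 -0.2699  0.105 ]
[ 438  223   71   61 2099] [473. 248.] [0.6903 0.1432 0.105 ]
[ 348  318   63   34 1949] [380. 334.] [0.7861 0.0613 0.105 ]
```

View pics/w6.png

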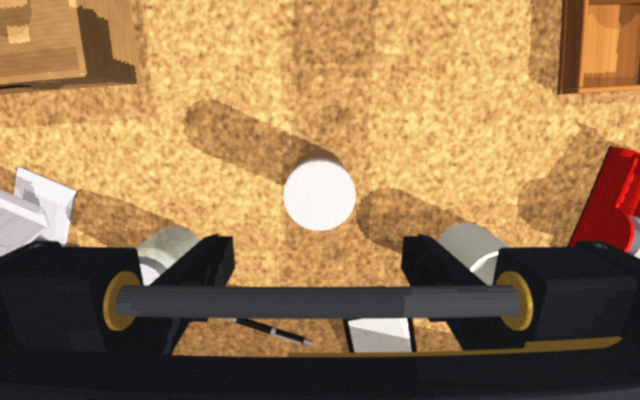

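Can C's lid is at (319,195), centred between the fingers. I'll go down and grip.

Emit:
drive_tool:
  series:
    - [0,2,-50,0,0,0,1]
    - [0,2,-100,0,0,0,1]
    - [0,2,-140,0,0,0,1]
    - [0,2,-161,0,0,0,1]
    - [0,2,-161,0,0,0,1]
    - [0,2,-161,0,0,0,0]
    - [0,2,-161,0,0,0,0]
    - [0,2,-161,0,0,0,0]

```text
t: 17.12
eef_pos: [0.6424, -0.0002, 0.0562]
orientation: [[0.002, 0.0, 1.0], [-0.0, 1.0, -0.0], [-1.0, -0.0, 0.002]]
wrist_force: [-0.2, -0.4, 4.4]
gripper_width: 0.697
```

Emit:
drive_tool:
  series:
    - [0,0,0,0,0,0,0]
    - [0,0,0,0,0,0,0]
    - [0,0,30,0,0,0,0]
    - [0,0,70,0,0,0,0]
    - [0,0,110,0,0,0,0]
    - [0,0,130,0,0,0,0]
    - [0,0,130,0,0,0,0]
    - [0,0,130,0,0,0,0]

```text
t: 18.12
eef_pos: [0.6408, -0.0002, 0.1838]
orientation: [[-0.002, -0.0, 1.0], [-0.0, 1.0, 0.0], [-1.0, -0.0, -0.002]]
wrist_force: [0.3, -0.5, -1.1]
gripper_width: 0.703
```

```bash
python3 w.py w7; python3 - <<'E'
from h import *
im=eyes.camera('side');cv2.imwrite('pics/s7.png',im[:,:,::-1])
E
```

```text
18.375 [6.41109678e-01 8.61788334e-07 1.83920997e-01] F [-0.21 -0.06 -0.59] [0.42 0.38 0.4 ] g 0.6962782674038859 [ 10.  46. -27.  89.  25.  51.  64.]
[   0  174   53   82 2995] [ 22. 214.] [ 0.6472 -0.2451  0.105 ]
[ 235  208  166   79 8935] [317. 256.] [0.682  0.0008 0.105 ]
[ 238  318  175   35 5387] [326. 335.] [0.7596 0.0093 0.105 ]
```

View pics/s7.png

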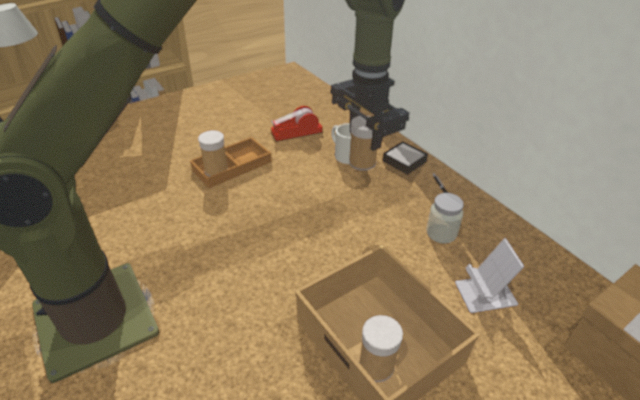

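C is clear of the desk in the side view and weighs about 0.6 N, so it is empty. B stands in the bin at (380,345) and A in the near bay at (212,152). C goes to the bin too.

Emit:
drive_tool:
  series:
    - [-20,-35,0,0,0,0,0]
    - [-45,-80,0,0,0,0,0]
    - [-73,-130,0,0,0,0,0]
    - [-101,-180,0,0,0,0,0]
    - [-130,-230,0,0,0,0,0]
    - [-150,-265,0,0,0,0,0]
    - [-161,-285,0,0,0,0,0]
    - [-161,-285,0,0,0,0,0]

```text
t: 19.48
eef_pos: [0.4794, -0.287, 0.1847]
orientation: [[-0.001, 0.004, 1.0], [-0.001, 1.0, -0.004], [-1.0, -0.001, -0.001]]
wrist_force: [0.2, 1.3, -0.8]
gripper_width: 0.701
```

Emit:
drive_tool:
  series:
    - [0,0,0,0,0,0,0]
    - [0,0,-50,0,0,0,0]
    - [0,0,-95,0,0,0,0]
    - [0,0,-117,0,0,0,0]
    - [0,0,-122,0,0,0,0]
    - [0,0,-122,0,0,0,0]
    - [0,0,-122,0,0,0,0.85]
    - [0,0,-122,0,0,0,0.85]

```text
t: 20.48
eef_pos: [0.4813, -0.2853, 0.0639]
orientation: [[0.002, -0.0, 1.0], [-0.001, 1.0, 0.0], [-1.0, -0.001, 0.002]]
wrist_force: [0.3, -0.2, 0.5]
gripper_width: 0.845
```

Emit:
drive_tool:
  series:
    - [0,0,0,0,0,0,0.85]
    - [0,0,15,0,0,0,0.85]
    - [0,0,70,0,0,0,0.85]
    - [0,0,130,0,0,0,0.85]
    - [0,30,170,0,0,0,0.85]
    - [0,90,190,0,0,0,0.85]
    - [0,150,190,0,0,0,0.85]
    - [0,200,190,0,0,0,0.85]

```text
t: 21.48
eef_pos: [0.4805, -0.0826, 0.2545]
orientation: [[0.002, -0.002, 1.0], [0.0, 1.0, 0.002], [-1.0, 0.0, 0.002]]
wrist_force: [0.4, -0.2, 0.4]
gripper_width: 0.851
```

```bash
python3 - <<'E'
from h import *
for c in ['side','top']:
    im=eyes.camera(c);cv2.imwrite(f'pics/{c}8.png',im[:,:,::-1])
print(robot.sense()['t'])
E
```

```text
21.575
```

View pics/side8.png

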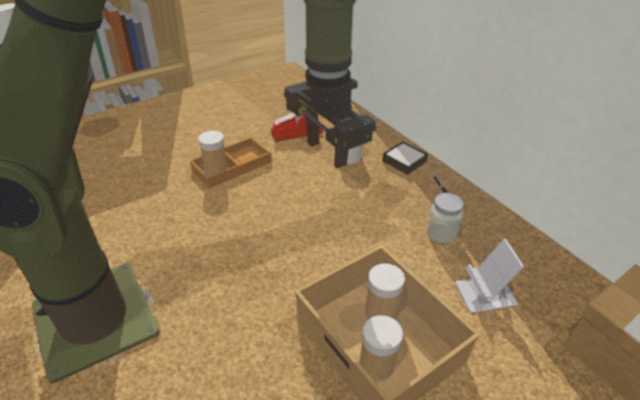

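View pics/top8.png

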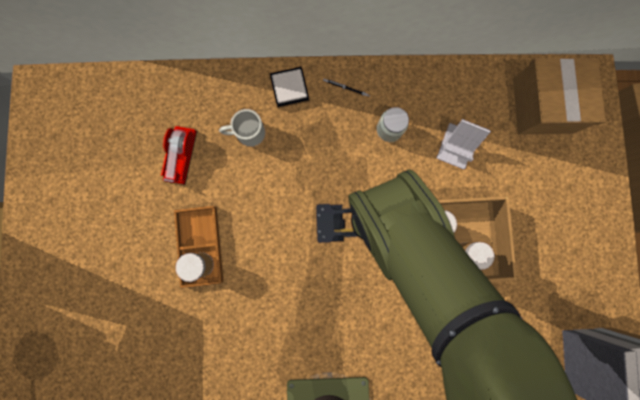

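```bash
python3 - <<'E'
from h import *
im=cv2.imread('pics/top8.png');m=eyes.camera_model('top')
hsv=cv2.cvtColor(im,cv2.COLOR_BGR2HSV);mask=((hsv[...,1]<60)&(hsv[...,2]>150)).astype(np.uint8)
n,l,st,c=cv2.connectedComponentsWithStats(mask)
for i in range(1,n):
    if st[i,4]>150: print(st[i],bp(m,c[i],.111)[0].round(4))
a=cv2.resize(im[195:300,150:250],None,fx=4,fy=4,interpolation=cv2.INTER_CUBIC)
s=cv2.imread('pics/side8.png');b=cv2.resize(s[115:220,180:280],None,fx=4,fy=4,interpolation=cv2.INTER_CUBIC)
cv2.imwrite('pics/z8.png',np.hstack([a,b]))
E
```

```text
[275  85  31  17 315] [0.8081 0.0768 0.111 ]
[565  90  15  31 396] [ 0.7667 -0.6349  0.111 ]
[220 109  41  31 259] [0.7284 0.1888 0.111 ]
[379 109  29  22 462] [ 0.7362 -0.1811  0.111 ]
[167 132  14  45 312] [0.6684 0.3544 0.111 ]
[437 132  36  37 570] [ 0.6518 -0.3212  0.111 ]
[466 242  28  27 507] [ 0.4062 -0.3714  0.111 ]
[176 253  27  28 600] [0.3975 0.3129 0.111 ]
```

View pics/z8.png

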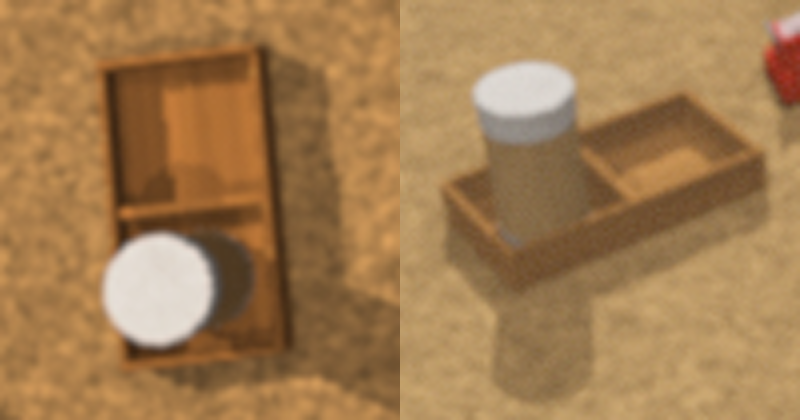

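A stands upright inside the near bay, with its lid at (0.3975, 0.313) at the expected height. B and C are in the bin and the bystanders look unmoved, so I'm handing in.

```bash
python3 -c "
from plant import robot
print(robot.finish_job())"
```

```text
the job is handed in; nothing more can be done
None
```

I lifted and weighed all three canisters, sorted them, and handed the job in at about 21.6 s of the 67 s allowed.

| Canister (start position) | Measured weight | Verdict | Where it is now |
|---|---|---|---|
| A (0.464, 0.063) | about 3.1 N | full | standing upright in the tray's near bay |
| B (0.433, -0.084) | about 0.6 N | empty | standing in the waste box |
| C (0.641, 0.000) | about 0.6 N | empty | standing in the waste box |

**Final check:** the last top and side pictures show A upright inside its bay and both empties inside the box. The cup, jar, phone stand and dispenser look unmoved, and the gripper is clear of everything.

**Disagreement:** the top and wrist cameras put the tray about 6 mm apart. That is well inside the roughly 13 mm of clearance around the canister, so I placed it between the two estimates. No checks failed.

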